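# Sweep the jar lids off the chopping board into the recycling tray

### The arm

A 7-joint arm with a two-finger parallel gripper is mounted at the origin on the work surface. World frame = base frame: x ahead of the robot, y to its left, z up, the work surface at z = 0. Lengths are in mm, angles in degrees, forces in N, time in s.
With the tool pointing down it reaches from about 400 to 850 mm from the base axis. Payload 4.5 kg.
Tool frame: the origin (TCP) lies at the very end of the fingers, on their centre line; the grasp point (between the pads) lies 19 mm behind it; z points along the fingers, y is the line along which they close (so a half turn about z gives the same grasp; the last joint's range is limited). The gripper opens to 88 mm and grips with 3 to 60 N. Pads are 18 mm wide; open, the fingers measure 123 mm over their backs; the gripper's body (75 mm by 187 mm) begins 45 mm behind the grasp point.
Start: joints at [77.395, 39.483, -11.15, 89.685, 9.013, 51.709, -12.324], TCP at [156.956, -604.995, 238.743] pointing down, gripper open.
Joint ranges: [-172.22, 172.22], [-26.19, 119.32], [-84.43, 86.54], [7.71, 146.69], [-57.33, 237.33], [2.42, 119.75], [-152.13, 152.13]. Speed limits (degrees/s): [147.25, 147.25, 180, 180, 180, 180, 180].

### API

Orientations are given as [roll, pitch, yaw] about the fixed x, y, z axes, in that order (R = Rz(yaw) Ry(pitch) Rx(roll)).
In Python, from cell import * gives the robot as it stands.
- The arm moves only by the shell command python3 -m inch 'ROWS' [OPENING] [FORCE]. ROWS is JSON, one flat list of numbers, 4 for each row, row after row: the shift along the tool's x, y, z in m, then the turn about the tool's z in degrees. In form: [tx, ty, tz, spin, tx, ty, tz, spin, ...]. A call has 1 to 12 rows; each row is the pose to reach, as a shift and turn from the pose commanded when the call began, along the tool's axes at that moment; what a row does not reach only later rows make up. A row lasts 1/10 s, in which the tool goes at most 50 mm and 8.59 degrees, less where a joint would pass 70% of its speed; a pose out of reach is approached as far as the arm can. A call with a gripper value outside its range is refused whole. OPENING is the finger opening in m, from 0 to 0.0881, set as the call begins (- or left out, the last holds). The fingers move at their own pace and stop on an object; FORCE is the grip in N (left out, the last holds). Time passes only in rows, so rows that repeat a pose let the fingers close. It gives the time, the measured TCP pose, the force, the opening and the grip force at its end, in the units of the state.
- get_obs(): the state, without advancing time (a new reading comes with each control period).
- grab_frame(name): name is "side" or "top" or "wrist"; returns (picture, depth): 420x560x3 uint8, red, green, blue; 420x560 float32, mm along the optical axis (not along the pixel's ray), 0 where there is no reading.
- camera_model(name): a dict with "intrinsics" (3x3 intrinsics, pixels), "k1" (the pictures are not rectified: a ray, as slopes to the right and down, at radius r is drawn at 1 + k1 r^2 times it, then the intrinsics apply), "pose" (4x4, takes a point from camera to world coordinates). Camera axes: x right, y down, z forward; pixel columns grow to the right and rows downward; lengths in mm; the calibration is good to about 2 mm. A picture is of the moment at which its call begins: read the wrist's pose just before it. camera_model takes no time and is no camera call; for the wrist camera it gives the pose at the moment of the call.
- hand_in(): hands the job in; it is judged then, once.
The state is a dict: "time_s": time; "joint_positions": joint angles; "qvel": joint speeds; "joint_torque": joint torques, N m; "tcp_pos": TCP position; "tcp_rot": TCP orientation; "contact_force": force on the tool from outside, world axes, zero at the start; "wrist_torque": the same for the moment, N m; "width": finger opening in mm; "finger_force": force on a finger pad.
Only numpy, scipy, OpenCV 4.12 (cv2) and the standard library are available. Lean on these libraries where they do the work, as an engineer would, in place of code of your own. Each camera call takes 0.05 s, during which the arm holds its last target. There are 200 camera calls.

### The job

Clear the chopping board: with the closed fingers, sweep the three loose screw lids (red, yellow and green) along the board and over its end into the blue recycling tray, so that all three finish inside that tray. Only push them, never pick them up, and leave the spice jar and the biscuit cutter standing where they are.

Things in the scene. Friction and masses are not known exactly. Their poses are not given: they have to be found in the camera images.
- board: pale wooden chopping board, 250 mm along its x, 360 mm along its y, 40 mm thick, fixed to the worktop; origin at the centre of its underside, so its flat top is 40 mm above the origin; z up. A low tray stands against each of its two short ends (+y and -y), 2 mm from it; which tray is at which end varies
- recycling_tray: empty blue open tray, 250 mm along its x (parallel to the board's x), 130 mm along its y, 36 mm high, so that its rim lies 4 mm below the board's top; walls and floor 3 mm; fixed at one end of the board, its centre 247 mm from the board's centre; origin at the centre of its underside, z up
- recycling_tray_in (a point): centre of the blue tray's inner floor, 3 mm above the worktop; axes as the tray's
- biscuit_tray: white open tray of the same size with brown biscuits in it, fixed at the other end of the board; no lid belongs in it; origin at the centre of its underside
- red_lid: red plastic screw lid, a flat disc 38 mm in diameter and 12 mm high, 10 to 17 g, lying loose on the chopping board and sliding easily; origin at the centre of its underside, z up
- yellow_lid: yellow plastic screw lid, a flat disc 38 mm in diameter and 12 mm high, 10 to 17 g, lying loose on the chopping board and sliding easily; origin at the centre of its underside, z up
- green_lid: green plastic screw lid, a flat disc 38 mm in diameter and 12 mm high, 10 to 17 g, lying loose on the chopping board and sliding easily; origin at the centre of its underside, z up
- spice_jar: small amber glass jar with a black cap and paper label, 42 mm in diameter, 55 mm high, 90 g, standing loose on the board near its far (+x) long edge; leave it alone; origin at the centre of its underside
- cutter: round steel biscuit cutter, a ring 44 mm in diameter and 26 mm high, 30 g, standing loose on the board near its far (+x) long edge; leave it alone; origin at the centre of its underside

How it is judged (in metres and radians):
At the end, for the whole second after the job is handed in: all three lids are at rest inside the blue tray, flat or leaning on its wall, their centres no farther out than its inner walls (2 mm allowed) and less than 29 mm above its inner floor; the spice jar and the biscuit cutter stand upright (within 0.3 rad) within 20 mm of where they started (x of red_lid in the frame of recycling_tray_in between -0.124 and 0.124 m and y of red_lid in the frame of recycling_tray_in between -0.064 and 0.064 m and z of each of red_lid, yellow_lid, green_lid in the frame of recycling_tray_in below 0.029 m and linear speed of each of red_lid, yellow_lid, green_lid below 0.1 m/s and x of yellow_lid in the frame of recycling_tray_in between -0.124 and 0.124 m and y of yellow_lid in the frame of recycling_tray_in between -0.064 and 0.064 m and x of green_lid in the frame of recycling_tray_in between -0.124 and 0.124 m and y of green_lid in the frame of recycling_tray_in between -0.064 and 0.064 m and distance of each of spice_jar, cutter from where it was at the start of the episode below 0.02 m and angle between each of spice_jar, cutter's own z axis and vertical below 0.3 rad); the robot touches nothing.
It fails at once if a lid is picked up (more than 30 mm above the board's top) (height (world z) of any of red_lid, yellow_lid, green_lid above 0.07 m).
It fails at once if the spice jar is pushed more than 20 mm or tipped (distance of spice_jar from where it was at the start of the episode above 0.02 m or angle between spice_jar's own z axis and vertical above 0.3 rad).
It fails at once if the biscuit cutter is pushed more than 20 mm or tipped (distance of cutter from where it was at the start of the episode above 0.02 m or angle between cutter's own z axis and vertical above 0.3 rad).
It also fails if it takes over 54 s, if anything falls off the work surface, if the arm or the gripper's body presses on something with over 40 N, if the wrist force passes 120 N, or if a joint passes its speed limit or range.

## Working session

There is one attempt and no reset: what is moved stays moved. The work goes in short steps, Python scripts to look and compute and a shell command to move; the robot and the scene stay as the last step left them, time stands still between calls to the robot, and variables do not carry over. Pictures are saved under pics/ and viewed, at most 10 in all, crops included, and the job is handed in when it is done.

```bash
mkdir -p pics
cat > h.py <<'E'
from cell import *
import numpy as np, cv2
def ray(name,px,z,cm=None):
    c=cm or camera_model(name);K=np.array(c["intrinsics"],float);P=np.array(c["pose"],float)
    px=np.array(px,float).reshape(-1,1,2)
    n=cv2.undistortPoints(px,K,np.array([c["k1"],0,0,0,0],float)).reshape(-1,2)
    d=np.c_[n,np.ones(len(n))]@P[:3,:3].T;o=P[:3,3]
    return o+d*((z-o[2])/d[:,2])[:,None]
def blobs(im,lo,hi,amin=60):
    h=cv2.cvtColor(im,cv2.COLOR_RGB2HSV);m=cv2.inRange(h,np.array(lo),np.array(hi))
    n,l,s,c=cv2.connectedComponentsWithStats(m)
    return [(c[i].round(1).tolist(),s[i].tolist()) for i in range(1,n) if s[i][4]>=amin]
COL=dict(red=((0,150,80),(6,255,255)),red2=((174,150,80),(180,255,255)),yellow=((22,140,100),(34,255,255)),green=((45,90,50),(85,255,255)),blue=((95,120,50),(125,255,255)))
E
python3 - <<'E'
from h import *
im,d=grab_frame("top");cm=camera_model("top")
cv2.imwrite("pics/top.png",im[:,:,::-1])
for k,(a,b) in COL.items():
    for c,s in blobs(im,a,b): print(k,c,s,ray("top",c,52 if k!='blue' else 3)[0].round(1))
o=get_obs();print(o["tcp_pos"],o["tcp_rot"],o["time_s"],o["width"]);print(cm)
E
```

```text
red [314.5, 257.0] [305, 248, 20, 19, 305] [500.  -78.4  52. ]
yellow [25.9, 74.1] [0, 52, 41, 43, 575] [862.9 477.   52. ]
yellow [263.2, 249.0] [253, 239, 21, 22, 356] [515.8  14.5  52. ]
green [203.8, 272.8] [194, 263, 20, 21, 323] [474.1 121.8  52. ]
blue [383.7, 220.7] [341, 152, 89, 139, 8388] [ 571.7 -221.8    3. ]
[ 156.69184872 -604.40093603  237.93232078] [-1.79898106e+02  9.80783966e-03  1.45455873e+01] 0.05 88.00271443771929
{'intrinsics': array([[506.93676289,   0.        , 269.19096164],
       [  0.        , 506.93676289, 210.03806532],
       [  0.        ,   0.        ,   1.        ]]), 'k1': -0.11399023111422994, 'pose': array([[-1.49782292e-02, -9.86928135e-01,  1.60463420e-01,
         4.38010390e+02],
       [-9.99512823e-01,  1.03837671e-02, -2.94328778e-02,
         2.99193020e+01],
       [ 2.73819204e-02, -1.60826099e-01, -9.86602856e-01,
         9.68900521e+02],
       [ 0.00000000e+00,  0.00000000e+00,  0.00000000e+00,
         1.00000000e+00]])}
```

View pics/top.png

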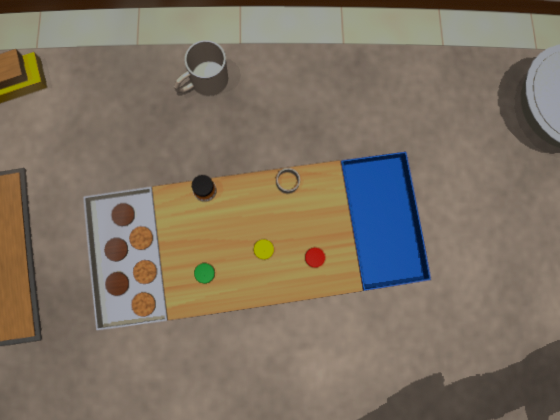

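The top view shows the blue tray on the right (-y), and red (314,257), yellow (263,249) and green (204,273) clear of the jar (203,186) and cutter (288,180). Next I need the board frame.

Run:
```python
from h import *
c=ray("top",[[153,186],[342,161],[362,291],[168,320]],40)
print(c.round(0).tolist())
ctr=c.mean(0); b=c[0]-c[1]+c[3]-c[2]; y=b[:2]/np.hypot(*b[:2]); x=np.array([y[1],-y[0]])
psi=np.degrees(np.arctan2(x[1],x[0])); print("ctr",ctr,"psi",psi,"size",[np.linalg.norm(c[i]-c[i-1]) for i in range(4)])
P=dict(red=[500,-78.4],yellow=[515.8,14.5],green=[474.1,121.8],jar=ray("top",[203,186],95)[0][:2],cut=ray("top",[288,180],66)[0][:2],start=get_obs()["tcp_pos"][:2])
for k,p in P.items(): q=np.array(p)-ctr[:2]; print(k,(q@x).round(1),(q@y).round(1))
print("x",x,"y",y)
```

```text
[[637.0, 219.0, 40.0], [682.0, -138.0, 40.0], [437.0, -166.0, 40.0], [390.0, 188.0, 40.0]]
ctr [536.60611241  25.85266478  40.        ] psi 7.378651996541768 size [np.float64(248.66877957694751), np.float64(359.6000804362567), np.float64(246.58426818879056), np.float64(356.25330339422396)]
red -49.7 -98.7
yellow -22.1 -8.6
green -49.7 103.2
jar 98.9 81.8
cut 95.1 -70.9
start -457.7 -576.2
x [0.99171908 0.1284261 ] y [-0.1284261   0.99171908]
```

```bash
python3 -m inch '[0.02,-0.01,0,-5, 0.06,-0.03,0,-13, 0.10,-0.048,0,-21, 0.14,-0.067,0,-29, 0.18,-0.086,0,-37, 0.22,-0.105,0,-45, 0.25,-0.12,0,-53, 0.275,-0.132,0,-61, 0.287,-0.137,0,-69, 0.287,-0.137,0,-77, 0.287,-0.137,0,-82.8, 0.287,-0.137,0,-82.8]' 0 20
```

```text
time_s: 1.25
tcp_pos: [400.0, -400.1, 238.1]
tcp_rot: [-180.0, -0.1, 97.4]
contact_force: [-0.5, 0.2, -0.1]
width: 0.1
finger_force: 0.0
```

```bash
python3 -m inch '[0.03,0.012,0,0, 0.07,0.028,0,0, 0.115,0.046,0,0, 0.16,0.064,0,0, 0.205,0.082,0.02,0, 0.25,0.1,0.05,0, 0.295,0.118,0.08,0, 0.33,0.132,0.1,0, 0.35,0.14,0.12,0, 0.35,0.14,0.12,0, 0.35,0.14,0.12,0]'
python3 - <<'E'
from h import *
im,d=grab_frame("side");cv2.imwrite("pics/s1.png",im[:,:,::-1])
E
```

```text
time_s: 2.35
tcp_pos: [494.0, -35.1, 118.2]
tcp_rot: [-179.9, 0.0, 97.3]
contact_force: [0.3, -0.6, 0.1]
width: 0.9
finger_force: 0.0
```

View pics/s1.png

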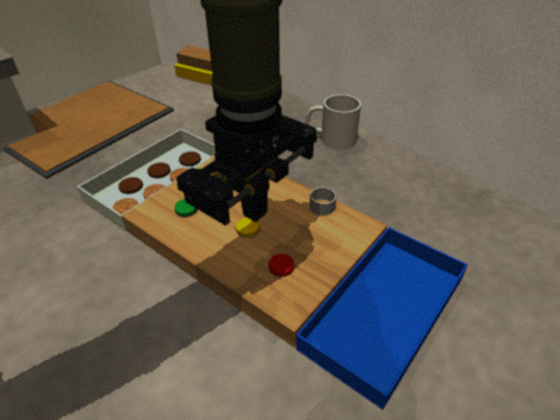

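```bash
python3 -m inch '[0,0,0.03,0, 0,0,0.06,0, 0,0,0.0732,0, 0,0,0.0732,0, -0.006,0,0.0732,0, -0.014,0,0.0732,0, -0.024,0,0.0732,0, -0.036,0,0.0732,0, -0.048,0,0.0732,0, -0.06,0,0.0732,0, -0.072,0,0.0732,0, -0.084,0,0.0732,0]'
python3 -m inch '[-0.012,0,0,0, -0.024,0,0,0, -0.036,0,0,0, -0.048,0,0,0, -0.056,0,0,0, -0.06,0,0,0, -0.06,0,-0.03,0, -0.06,0,-0.06,0, -0.06,0,-0.06,0]'
python3 - <<'E'
from h import *
im,d=grab_frame("side");cv2.imwrite("pics/s2.png",im[:,:,::-1])
im,d=grab_frame("top")
for k,(a,b) in COL.items():
    for c,s in blobs(im,a,b): print(k,c,s,ray("top",c,52 if k!='blue' else 3)[0].round(1))
E
```

```text
time_s: 3.6
tcp_pos: [505.3, -119.8, 45.5]
tcp_rot: [-180.0, 0.0, 97.3]
contact_force: [-0.0, -0.2, -0.1]
width: 0.6
finger_force: 0.1
time_s: 4.5
tcp_pos: [515.2, -178.0, 108.6]
tcp_rot: [179.7, 0.1, 97.4]
contact_force: [0.5, 0.5, 0.2]
width: 0.6
finger_force: 0.0
yellow [25.9, 74.3] [0, 52, 41, 44, 603] [862.5 477.   52. ]
yellow [263.2, 249.0] [253, 239, 21, 21, 355] [515.8  14.5  52. ]
green [203.8, 272.8] [194, 263, 20, 21, 323] [474.1 121.8  52. ]
blue [370.5, 198.5] [341, 152, 73, 139, 3184] [ 615.9 -197.7    3. ]
blue [382.8, 207.7] [374, 198, 19, 25, 303] [ 597.4 -221.3    3. ]
blue [418.6, 272.8] [411, 263, 20, 18, 210] [ 469.3 -285.7    3. ]
blue [396.0, 275.5] [387, 269, 19, 14, 225] [ 465.1 -240.8    3. ]
```

View pics/s2.png

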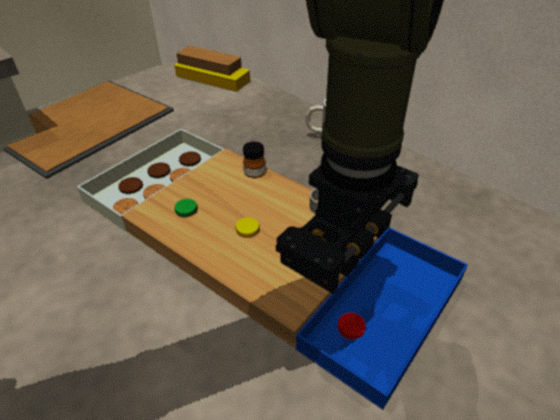

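Red lies in the tray (351,326); yellow and green are untouched. Yellow is next.

```bash
python3 -m inch '[0.02,0.002,0,0, 0.05,0.006,0,0, 0.09,0.01,0,0, 0.13,0.014,0,0, 0.17,0.018,0,0, 0.205,0.022,0,0, 0.225,0.025,0,0, 0.234,0.025,0,0, 0.234,0.025,0.03,0, 0.234,0.025,0.055,0, 0.234,0.025,0.061,0, 0.234,0.025,0.061,0]'
python3 -m inch '[-0.006,0,0,0, -0.014,0,0,0, -0.024,0,0,0, -0.036,0,0,0, -0.048,0,0,0, -0.06,0,0,0, -0.072,0,0,0, -0.084,0,0,0, -0.096,0,0,0, -0.108,0,0,0, -0.12,0,0,0, -0.132,0,0,0]'
python3 -m inch '[-0.012,0,0,0, -0.024,0,0,0, -0.036,0,0,0, -0.048,0,0,0, -0.06,0,0,0, -0.072,0,0,0, -0.084,0,0,0, -0.092,0,0,0, -0.092,0,-0.03,0, -0.092,0,-0.06,0, -0.092,0,-0.06,0]'
python3 - <<'E'
from h import *
im,d=grab_frame("side");cv2.imwrite("pics/s3.png",im[:,:,::-1])
E
```

```text
time_s: 5.8
tcp_pos: [506.8, 56.1, 43.5]
tcp_rot: [-179.8, 0.1, 97.3]
contact_force: [0.4, -0.5, -0.1]
width: 0.5
finger_force: 0.0
time_s: 7.0
tcp_pos: [524.7, -74.8, 44.5]
tcp_rot: [-180.0, 0.0, 97.3]
contact_force: [-0.1, 0.1, -0.1]
width: 0.5
finger_force: 0.0
time_s: 8.1
tcp_pos: [538.8, -165.3, 107.7]
tcp_rot: [179.6, 0.1, 97.3]
contact_force: [0.9, 0.5, 0.3]
width: 0.6
finger_force: 0.0
```

View pics/s3.png

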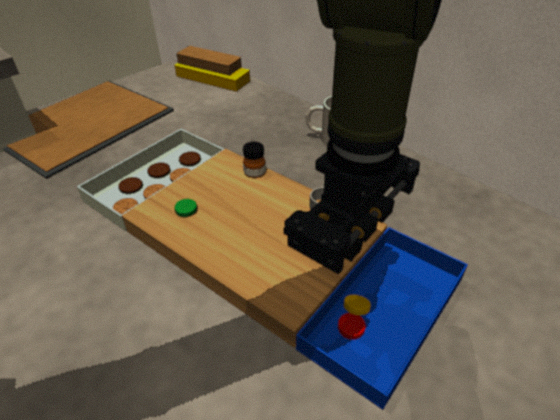

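Yellow (357,304) is in the tray beside red. I'll push green 8° diagonally so that it lands clear of red.

```bash
python3 -m inch '[0.02,-0.002,0,0, 0.06,-0.006,0,0, 0.1,-0.01,0,2, 0.145,-0.014,0,4, 0.19,-0.018,0,6, 0.235,-0.021,0,8, 0.28,-0.022,0,8, 0.315,-0.022,0,8, 0.336,-0.022,0,8, 0.336,-0.022,0,8, 0.336,-0.022,0.03,8, 0.336,-0.022,0.05,8]'
python3 -m inch '[0,0,0.01,0, 0,0,0.01,0, -0.006,0,0.01,0, -0.014,0,0.01,0, -0.024,0,0.01,0, -0.036,0,0.01,0, -0.048,0,0.01,0, -0.06,0,0.01,0, -0.072,0,0.01,0, -0.084,0,0.01,0, -0.096,0,0.01,0, -0.108,0,0.01,0]'
python3 -m inch '[-0.012,0,0,0, -0.024,0,0,0, -0.036,0,0,0, -0.048,0,0,0, -0.06,0,0,0, -0.072,0,0,0, -0.084,0,0,0, -0.096,0,0,0, -0.108,0,0,0, -0.12,0,0,0, -0.132,0,0,0, -0.144,0,0,0]'
python3 - <<'E'
from h import *
im,d=grab_frame("side");cv2.imwrite("pics/s4.png",im[:,:,::-1])
E
```

```text
time_s: 9.35
tcp_pos: [471.4, 163.5, 53.1]
tcp_rot: [-179.9, 0.1, 89.3]
contact_force: [-0.8, -0.6, -0.5]
width: -0.0
finger_force: 0.0
time_s: 10.55
tcp_pos: [470.3, 56.4, 44.5]
tcp_rot: [-180.0, 0.0, 89.3]
contact_force: [0.3, -0.3, -0.3]
width: -0.0
finger_force: 0.1
time_s: 11.75
tcp_pos: [468.6, -87.6, 44.5]
tcp_rot: [-180.0, 0.0, 89.3]
contact_force: [-0.9, -0.2, 0.6]
width: 0.5
finger_force: 0.0
```

View pics/s4.png

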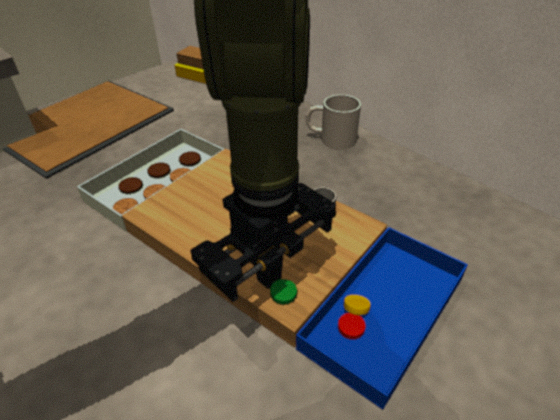

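Green (284,291) is right ahead of the fingers, so I'll finish the stroke and lift.

```bash
python3 -m inch '[-0.012,0,0,0, -0.024,0,0,0, -0.036,0,0,0, -0.048,0,0,0, -0.06,0,0,0, -0.072,0,0,0, -0.084,0,0,0, -0.092,0,0,0, -0.092,0,-0.03,0, -0.092,0,-0.07,0, -0.06,0,-0.11,0, -0.02,0,-0.14,0]'
python3 -m inch '[0.04,0,-0.03,0, 0.08,0,-0.05,0, 0.11,0,-0.05,0, 0.12,0,-0.05,0, 0.12,0,-0.05,0]'
python3 - <<'E'
from h import *
im,d=grab_frame("side");im2,d=grab_frame("top")
cv2.imwrite("pics/f.png",np.vstack([im[180:],im2[100:340]])[:,:,::-1])
E
```

```text
time_s: 13.0
tcp_pos: [468.7, -108.5, 185.6]
tcp_rot: [179.9, 0.0, 89.1]
contact_force: [0.9, 0.7, -0.0]
width: 0.7
finger_force: 0.0
time_s: 13.5
tcp_pos: [469.5, 13.4, 233.7]
tcp_rot: [-180.0, 0.0, 89.5]
contact_force: [0.1, -1.7, -1.2]
width: 0.4
finger_force: 0.0
```

View pics/f.png

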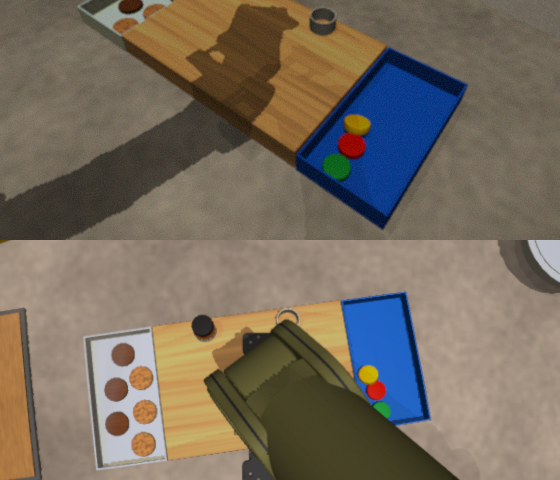

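All three lids are in the blue tray: yellow (369,374), red (376,390), green (381,410). The jar (203,325) and cutter (288,318) haven't moved.

```bash
python3 -c "
from cell import *
print(hand_in())"
```

```text
the job is handed in; nothing more can be done
None
```

I swept the red, yellow and green lids into the blue tray, left the jar and cutter standing in place, and handed the job in at about 13.6 s; no verdict came back.

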